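Make up the table caddy and the bedside caddy

ROBOT

A 7-joint arm with a two-finger parallel gripper is mounted at the origin on a cart in front of the work surface, level with it; the furniture and walls round the work are solid. World frame = base frame: x ahead of the robot, y to its left, z up, the work surface at z = 0. Lengths are in m, angles in rad, forces in N, time in s.
With the tool pointing down it reaches from about 0.4 to 0.85 m from the base axis. Payload 10.4 kg.
Tool frame: the origin (TCP) lies at the very end of the fingers, on their centre line; the grasp point (between the pads) lies r.tcp_to_grasp behind it (r.tcp_to_grasp is the distance from the TCP to the grasp point, in m); z points along the fingers, y is the line along which they close (so a half turn about z gives the same grasp; the last joint's range is limited). The gripper opens to 87 mm and grips with 3 to 60 N. Pads are 19 mm wide; open, the fingers measure 117 mm over their backs; the gripper's body (75 mm by 190 mm) begins 51 mm behind the grasp point.
Start: joints at [-1.342, 0.332, -0.065, 1.46, 0.022, 1.35, -0.088], TCP at [0.156, 0.605, 0.223] pointing down, gripper open.
Joint ranges: [-2.6, 2.6], [-0.5, 2.12], [-1.47, 1.34], [0.16, 2.42], [-1.27, 4.41], [0.06, 2.06], [-2.6, 2.6]. Speed limits (rad/s): [2.22, 2.22, 2.79, 2.79, 3.14, 3.14, 3.14].

INTERFACE

Orientations are given as a unit quaternion [x, y, z, w].
In Python, from bench import monitor, cams, ticket, r gives the robot as it stands.
- The arm moves only by the shell command python3 -m crank 'ROWS' [OPENING] [FORCE]. ROWS is a JSON object whose one key "steps" holds a list of rows, each a list of 2 entries, a list of its own where there are three numbers: the shift along the world's x, y, z in units of 25 mm (1.0 is 25 mm), then the turn, a rotation vector about the world's x, y, z in units of 5 degrees (1.0 is 5 degrees). In form: {"steps": [[[x, y, z], [ax, ay, az]], ...]}. A call has 1 to 10 rows; each row shifts and turns the commanded pose from where the row before left it; what a row does not reach is not made up. A row lasts 1/12 s, in which the tool goes at most 41.7 mm and 7.16 degrees, less where a joint would pass 70% of its speed; a pose out of reach is approached as far as the arm can. A call is refused whole if a number of a shift passes 1 or a number of a turn 1, either way. A call with a gripper value outside its range is refused whole. OPENING is the finger opening in mm, from 0 to 87, set as the call begins (- or left out, the last holds). The fingers move at their own pace and stop on an object; FORCE is the grip in N (left out, the last holds). Time passes only in rows, so rows that do not move let the fingers close. It gives the time, the measured TCP pose, the force, the opening and the grip force at its end, in the units of the state.
- monitor.read_state(): the state, without advancing time (a new reading comes with each control period).
- cams.camera(name): name is "scene" or "side" or "wrist"; returns a dict with "pixels" (400x640x3 uint8, blue, green, red), "z_map" (400x640 float32, m along the optical axis (not along the pixel's ray), 0 where there is no reading), "vfov" (degrees; the focal length in pixels is half the picture's height over the tangent of half this angle, whatever the lens; pixels are square), "cx", "cy" (the principal point, pixels), "T" (4x4, takes a point from camera to world coordinates). Camera axes: x right, y up, looking along -z (the intrinsics and any distortion apply to the point x, -y, -z); pixel columns grow to the right and rows downward; lengths in m; the calibration is good to about 2 mm. A picture is of the moment at which its call begins.
- ticket.close_job(): hands the job in; it is judged then, once.
The state is a dict: "time": time; "joint_positions": joint angles; "joint_vel": joint speeds; "joint_torque": joint torques, N m; "ee_pos": TCP position; "eef_rot": TCP orientation; "ft_force": force on the tool from outside, world axes, zero at the start; "torque": the same for the moment, N m; "width": finger opening in m; "grip_force": force on a finger pad.
Only numpy, scipy, OpenCV 4.12 (cv2) and the standard library are available. Lean on these libraries where they do the work, as an engineer would, in place of code of your own. Each camera call takes 0.05 s, during which the arm holds its last target. There are 200 camera calls.

TASK

Make up two kits from the things standing between the two caddies in front of you: put the salt shaker, the pepper mill and the spice jar in the caddy with three compartments for the dinner table, and the dropper bottle and the travel clock in the caddy with two compartments for the bedside. One thing to a compartment, in whichever compartments of its caddy you like, each standing upright on the compartment's floor. Leave the tumbler and the candle glass standing where they are.

Things in the scene. Friction and masses are not known exactly. Their poses are not given: they have to be found in the camera images.
- table_caddy: Open caddy of pale wood, three equal compartments in one row, 249 x 87 x 32 mm, fixed to the worktop on the robot's left or right; wire handle 17 mm out from each end. Origin: centre of underside; x along the row, roughly away from the robot. Walls and floor 6 mm thick (compartment floor at z = 6 mm). Compartments 75 x 75 mm, centres at x = -81, 0, +81 mm, y = 0.
- bedside_caddy: Open caddy of pale wood, two equal compartments in one row, 188 x 107 x 32 mm, fixed to the worktop on the robot's left or right; wire handle 17 mm out from each end. Origin: centre of underside; x along the row, roughly away from the robot. Walls and floor 6 mm thick (compartment floor at z = 6 mm). Compartments 85 mm (along x) x 95 mm (along y), centres at x = -45.5, +45.5 mm, y = 0.
- salt_shaker: Clear glass salt shaker full of white salt, slightly waisted, with a domed grey metal top, 90 mm tall, loose, about 0.1 kg. Origin: centre of its underside; z up. Round: 44 mm across at the widest, top 34 mm across above z = 74 mm. Turned any way.
- pepper_mill: Turned wooden pepper mill with a waist, a round head and a small metal knob on top, 170 mm tall, loose, about 0.18 kg. Origin: centre of its underside; z up. Round: 58 mm across at the foot, head about 49 mm across between z = 123 and 159 mm, knob above. Head and body do not turn. Turned any way.
- spice_jar: Cylindrical spice jar with a white screw cap and a printed label, 98 mm tall, loose, about 0.11 kg. Origin: centre of its underside; z up. Round: 47 mm across over its whole height. Turned any way.
- dropper_bottle: Small brown dropper bottle with a black cap and thin black rubber bulb, 102 mm tall, loose, about 0.07 kg. Origin: centre of its underside; z up. Round: bottle 33 mm across up to its shoulder at about z = 60 mm, cap 24 mm across from z = 62 to 77 mm, bulb 13 mm across above. Turned any way.
- travel_clock: Small grey travel clock, a slab leaning back on a flat foot, 93 mm tall, loose, about 0.14 kg. Origin: centre of its underside; z up, the display faces -x, y along its width. Slab 70 mm wide (y = -35 to +35 mm, upright parallel side edges to grip), 12 mm thick, its middle at x = -12 mm at z = 40 mm and x = -3 mm at z = 80 mm. Foot x = -28 to +30 mm, y = -30 to +30 mm, 4 mm thick.
- tumbler: Bystander: drinking glass, 87 mm across at the rim, 66 mm at the foot, 142 mm tall, standing among the things. Origin: centre of its underside. To be left alone.
- candle: Bystander: candle in a clear glass, 76 mm across and 90 mm tall, standing behind the things. Origin: centre of its underside. To be left alone.
Things that resemble listed ones, but are neither listed nor needed, are in the scene too. Leave any turquoise look-alike of the salt_shaker alone.

How it is judged:
At the end, for the whole second after the job is handed in: Salt shaker, pepper mill and spice jar in compartments of the three-part caddy, dropper bottle and clock in the two-part one, one to a compartment, each upright (6 deg), on its floor (6 mm) and at rest; tumbler and candle upright within 25 mm of where they were (x of salt_shaker in the frame of table_caddy between -0.1185 and 0.1185 m and y of salt_shaker in the frame of table_caddy between -0.0375 and 0.0375 m and z of salt_shaker in the frame of table_caddy between 0 and 0.012 m and angle between each of salt_shaker, pepper_mill, spice_jar, dropper_bottle, travel_clock's own z axis and vertical below 0.1 rad and linear speed of each of salt_shaker, pepper_mill, spice_jar, dropper_bottle, travel_clock below 0.02 m/s and x of pepper_mill in the frame of table_caddy between -0.1185 and 0.1185 m and y of pepper_mill in the frame of table_caddy between -0.0375 and 0.0375 m and z of pepper_mill in the frame of table_caddy between 0 and 0.012 m and x of spice_jar in the frame of table_caddy between -0.1185 and 0.1185 m and y of spice_jar in the frame of table_caddy between -0.0375 and 0.0375 m and z of spice_jar in the frame of table_caddy between 0 and 0.012 m and x of dropper_bottle in the frame of bedside_caddy between -0.088 and 0.088 m and y of dropper_bottle in the frame of bedside_caddy between -0.0475 and 0.0475 m and z of dropper_bottle in the frame of bedside_caddy between 0 and 0.012 m and x of travel_clock in the frame of bedside_caddy between -0.088 and 0.088 m and y of travel_clock in the frame of bedside_caddy between -0.0475 and 0.0475 m and z of travel_clock in the frame of bedside_caddy between 0 and 0.012 m and horizontal distance between salt_shaker and pepper_mill above 0.047 m and horizontal distance between each of salt_shaker, pepper_mill and spice_jar above 0.047 m and horizontal distance between dropper_bottle and travel_clock above 0.05 m and not (distance of tumbler from where it was at the start of the episode above 0.025 m or angle between tumbler's own z axis and vertical above 0.3 rad) and not (distance of candle from where it was at the start of the episode above 0.025 m or angle between candle's own z axis and vertical above 0.3 rad)); the robot touches nothing.
It fails at once if the tumbler is knocked or shifted more than 25 mm (distance of tumbler from where it was at the start of the episode above 0.025 m or angle between tumbler's own z axis and vertical above 0.3 rad).
It fails at once if the candle is knocked or shifted more than 25 mm (distance of candle from where it was at the start of the episode above 0.025 m or angle between candle's own z axis and vertical above 0.3 rad).
It also fails if it takes over 136 s, if anything falls off the work surface, if the arm or the gripper's body presses on something with over 40 N, if the wrist force passes 120 N, or if a joint passes its speed limit or range.

## Working session

There is one attempt and no reset: what is moved stays moved. The work goes in short steps, Python scripts to look and compute and a shell command to move; the robot and the scene stay as the last step left them, time stands still between calls to the robot, and variables do not carry over. Pictures are saved under pics/ and viewed, at most 14 in all, crops included, and the job is handed in when it is done.

```bash
ls; mkdir -p pics
cat > h.py <<'E'
import numpy as np, cv2
from bench import monitor, cams, ticket, r
def shot(n,fn=None):
    c=cams.camera(n)
    if fn: cv2.imwrite('pics/'+fn,c['pixels']); np.savez('pics/'+fn+'.npz',**{k:c[k] for k in('pixels','z_map','vfov','cx','cy','T')})
    return c
def cloud(c):
    h,w=c['z_map'].shape; f=h/2/np.tan(np.radians(c['vfov'])/2)
    u,v=np.meshgrid(np.arange(w),np.arange(h)); z=c['z_map']
    P=np.stack([(u-c['cx'])/f*z,-(v-c['cy'])/f*z,-z],-1)
    T=np.array(c['T']); W=P@T[:3,:3].T+T[:3,3]; W[z<=0]=np.nan
    return W
E
python3 - <<'E'
from h import *
for n in('scene','side','wrist'):
    c=shot(n,n+'0.png'); print(n,{k:c[k] for k in c if k not in('pixels','z_map')})
print(monitor.read_state(), r.tcp_to_grasp)
E
```

```text
pics
scene {'vfov': 42.01626754274082, 'cx': 322.4000585691481, 'cy': 200.46605221464986, 'T': array([[ 0.86893178,  0.33712059, -0.36236344,  0.0824127 ],
       [-0.49462933,  0.56591136, -0.65961061, -0.99317668],
       [-0.01730273,  0.75239221,  0.6584881 ,  1.01233515],
       [ 0.        ,  0.        ,  0.        ,  1.        ]])}
side {'vfov': 50.324817357206825, 'cx': 323.57370245503466, 'cy': 200.8976992775001, 'T': array([[ 0.96559309,  0.1147114 , -0.23339085,  0.33910687],
       [-0.2593498 ,  0.35859135, -0.89674407, -1.02296015],
       [-0.01917483,  0.92641974,  0.37600371,  0.47169652],
       [ 0.        ,  0.        ,  0.        ,  1.        ]])}
wrist {'vfov': 62.37407062297782, 'cx': 322.05624109779467, 'cy': 201.46299318399477, 'T': array([[ 0.24809353, -0.92389549, -0.29131894,  0.07568404],
       [ 0.96873456,  0.23607659,  0.07629672,  0.62586107],
       [-0.00171661, -0.30113945,  0.95357857,  0.38403922],
       [ 0.        ,  0.        ,  0.        ,  1.        ]])}
{'time': 0.15, 'joint_positions': array([-1.34158378,  0.33272648, -0.06472455,  1.46072888,  0.02157071,
        1.34987658, -0.08848285]), 'joint_vel': array([-2.72252025e-07, -2.76372567e-03, -2.67168767e-04, -3.73432656e-03,
        1.56203149e-03, -2.82732513e-04, -7.11084095e-05]), 'joint_torque': array([ 7.52067626e-04, -6.23635983e+01,  2.47023610e-02, -3.90135098e+01,
       -6.11799373e-02,  3.72450391e-02,  5.97711141e-05]), 'ee_pos': array([0.15563057, 0.60502531, 0.22194621]), 'eef_rot': array([ 1.25548853e-01,  9.92087301e-01, -5.19214027e-04, -6.23473290e-05]), 'ft_force': array([0.43309371, 0.79505913, 0.10111703]), 'torque': array([ 0.00246026,  0.01834978, -0.00759215]), 'grip_force': 0.0, 'width': 0.08692838568545597} 0.0187
```

View pics/scene0.png

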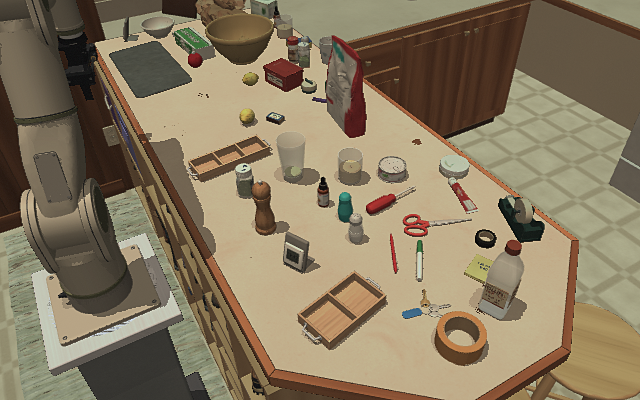

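View pics/side0.png

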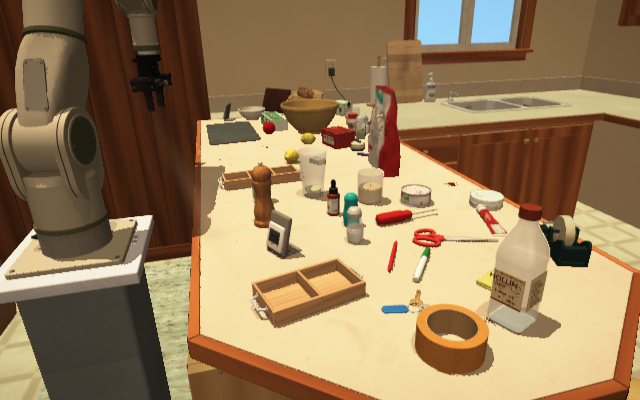

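Run:
```python
from h import *
# top-down map at 1.5 mm/px of combined scene: colour; range x .2-.95, y -.6..6
H,W=540,800; s=650
img=np.zeros((H,W,3),np.uint8); zb=np.full((H,W),-1.)
for n in('side0','scene0'):
    d=np.load(f'pics/{n}.png.npz'); P=cloud(d).reshape(-1,3); C=d['pixels'].reshape(-1,3)
    ok=np.isfinite(P[:,0])&(P[:,2]>-.02)&(P[:,2]<.25); P=P[ok];C=C[ok]
    i=((.95-P[:,0])*s).astype(int); j=((.6-P[:,1])*s).astype(int)
    m=(i>=0)&(i<H)&(j>=0)&(j<W)
    o=np.argsort(P[m,2]); ii,jj,zz,cc=i[m][o],j[m][o],P[m,2][o],C[m][o]
    k=zz>=zb[ii,jj]; img[ii[k],jj[k]]=cc[k]; zb[ii[k],jj[k]]=zz[k]
img=cv2.dilate(img,np.ones((2,2)))
for x in np.arange(.2,.95,.1):
    cv2.putText(img,f'{x:.1f}',(0,int((.95-x)*s)),0,.4,(0,255,0)); cv2.line(img,(0,int((.95-x)*s)),(W,int((.95-x)*s)),(0,120,0),1)
for y in np.arange(-.5,.6,.1):
    cv2.putText(img,f'{y:.1f}',(int((.6-y)*s),530),0,.4,(0,255,0)); cv2.line(img,(int((.6-y)*s),0),(int((.6-y)*s),H),(0,120,0),1)
cv2.imwrite('pics/top0.png',img)
```

```text
(no output)
```

View pics/top0.png

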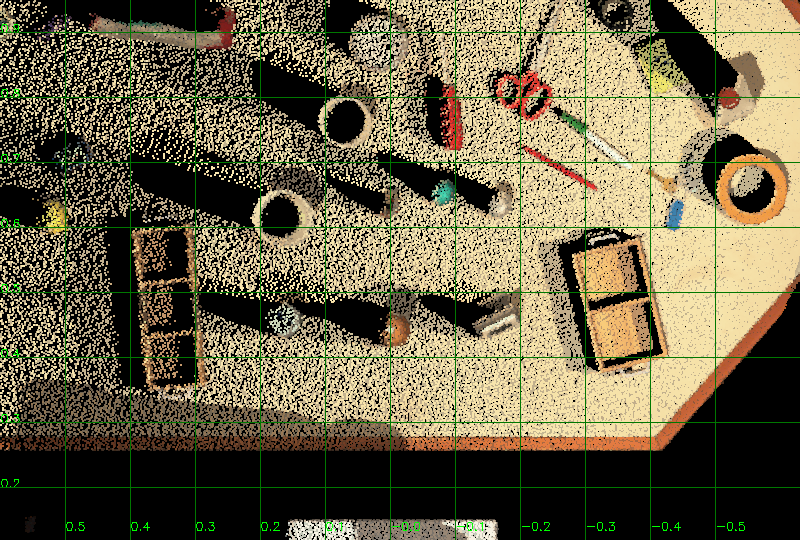

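The three-part caddy is on the left (scene 230,157) and the two-part one on the right (342,308). 
- Jar (244,180), mill (263,208), dropper (323,192), clock (296,252), tumbler (291,158), candle (350,166).
- Salt candidates: clear shaker with grey dome (356,228) and turquoise look-alike (345,207). The clear one fits the description.
- Jar candidates: the one at (244,180), and the jars at the back (293,48). The first fits, since it stands between the caddies.

I'll confirm in a crop and fit the positions.

Run:
```python
from h import *
from scipy.optimize import least_squares
d=np.load('pics/scene0.png.npz'); im=d['pixels']
cv2.imwrite('pics/crop1.png',cv2.resize(im[130:290,220:400],None,fx=3.5,fy=3.5,interpolation=cv2.INTER_CUBIC)[:,:])
A=[]
for n in('scene0','side0'):
    A.append(cloud(np.load(f'pics/{n}.png.npz')).reshape(-1,3))
S=dict(jar=(.455,.165,.03,.09,.0235),mill=(.44,-.005,.13,.152,.0245),dropper=(.64,.0,.01,.055,.0165),salt=(.645,-.165,.076,.084,.017),saltlow=(.645,-.165,.01,.07,.021),turq=(.655,-.085,.076,.084,.017),tumbler=(.615,.165,.12,.142,.042),candle=(.765,.07,.02,.085,.038))
for k,(x,y,z0,z1,R) in S.items():
  for n,P in zip(('scene','side'),A):
    m=(np.hypot(P[:,0]-x,P[:,1]-y)<R+.025)&(P[:,2]>z0)&(P[:,2]<z1); Q=P[m]
    if len(Q)<8: print(k,n,'few',len(Q)); continue
    f=least_squares(lambda c:np.hypot(Q[:,0]-c[0],Q[:,1]-c[1])-R,(x,y),loss='soft_l1',f_scale=.002)
    q2=P[np.hypot(P[:,0]-x,P[:,1]-y)<R+.02]
    print(k,n,len(Q),f.x.round(4),'rms',np.sqrt(np.mean(f.fun**2)).round(4),'top',np.nanmax(q2[:,2]).round(3))
# caddies: rim points
for k,(x,y) in dict(table=(.485,.34),bed=(.485,-.35)).items():
  for n,P in zip(('scene','side'),A):
    m=(abs(P[:,0]-x)<.15)&(abs(P[:,1]-y)<.1)&(P[:,2]>.026)&(P[:,2]<.037); Q=P[m]
    print(k,n,len(Q),cv2.minAreaRect(Q[:,:2].astype(np.float32)), np.median(Q[:,2]).round(4))
    g=(abs(P[:,2])<.02)&(abs(P[:,0]-x)<.2)&(abs(P[:,1]-y)<.15); print(' table z',np.median(P[g,2]).round(4))
for n,P in zip(('scene','side'),A):
    m=(abs(P[:,0]-.455)<.06)&(abs(P[:,1]+.16)<.06)&(P[:,2]>.03)&(P[:,2]<.1); Q=P[m]; print('clock',n,len(Q),Q.min(0),Q.max(0))
    c=Q.mean(0); 
    best=None; rng=np.random.default_rng(0)
    for _ in range(500):
        a=Q[rng.choice(len(Q),3,False)]; nn=np.cross(a[1]-a[0],a[2]-a[0]); 
        if np.linalg.norm(nn)<1e-7: continue
        nn/=np.linalg.norm(nn); s=(abs((Q-a[0])@nn)<.0025)
        if best is None or s.sum()>best.sum(): best=s
    I=Q[best]; c=I.mean(0); nn=np.linalg.svd(I-c)[2][2]; print(' plane',best.sum(),c.round(4),nn.round(3))
    t=np.cross([0,0,1],nn); t/=np.linalg.norm(t); e=(I-c)@t; e=np.percentile(e,[1,99]); print(' extent along t',t.round(3),e.round(4),'mid',(c+t*e.mean()).round(4))
```

```text
jar scene 286 [0.4587 0.1653] rms 0.0026 top 0.104
jar side 20 [0.4567 0.1639] rms 0.0021 top 0.069
mill scene 152 [0.4468 0.0034] rms 0.0028 top 0.172
mill side 178 [0.4441 0.0046] rms 0.0026 top 0.17
dropper scene 135 [0.6342 0.0066] rms 0.0019 top 0.103
dropper side 196 [0.6336 0.008 ] rms 0.0016 top 0.1
salt scene 47 [ 0.6371 -0.1616] rms 0.0028 top 0.093
salt side 60 [ 0.6356 -0.1602] rms 0.002 top 0.09
saltlow scene 253 [ 0.6383 -0.1618] rms 0.0024 top 0.093
saltlow side 401 [ 0.6376 -0.1606] rms 0.0023 top 0.09
turq scene 42 [ 0.6573 -0.0747] rms 0.0026 top 0.092
turq side 48 [ 0.6567 -0.0732] rms 0.0018 top 0.089
tumbler scene 354 [0.6145 0.1641] rms 0.0026 top 0.146
tumbler side 369 [0.6148 0.1652] rms 0.002 top 0.143
candle scene 636 [0.7635 0.0695] rms 0.003 top 0.094
candle side 664 [0.7635 0.0713] rms 0.0023 top 0.091
table scene 512 ((0.47822076082229614, 0.33929306268692017), (0.2506948411464691, 0.0970587506890297), 5.018621444702148) 0.0311
 table z 0.0017
table side 279 ((0.4768883287906647, 0.34083113074302673), (0.2480376660823822, 0.0951075553894043), 5.880833148956299) 0.0298
 table z -0.0003
bed scene 837 ((0.48013368248939514, -0.3525204062461853), (0.1908315271139145, 0.11055915057659149), 13.955360412597656) 0.0315
 table z 0.001
bed side 1084 ((0.4805586636066437, -0.35163742303848267), (0.18950821459293365, 0.1101219654083252), 14.194379806518555) 0.0304
 table z -0.0004
clock scene 622 [ 0.43184923 -0.20011195  0.030256  ] [ 0.482111   -0.12626509  0.09652794]
 plane 359 [ 0.4545 -0.1674  0.0679] [ 0.829  0.398 -0.393]
 extent along t [-0.433  0.901  0.   ] [-0.0328  0.0331] mid [ 0.4544 -0.1672  0.0679]
clock side 677 [ 0.43179922 -0.19986215  0.03003242] [ 0.48309136 -0.12818857  0.09352237]
 plane 430 [ 0.455  -0.1692  0.0647] [ 0.821  0.43  -0.376]
 extent along t [-0.464  0.886  0.   ] [-0.0311  0.0345] mid [ 0.4542 -0.1677  0.0647]
```

View pics/crop1.png

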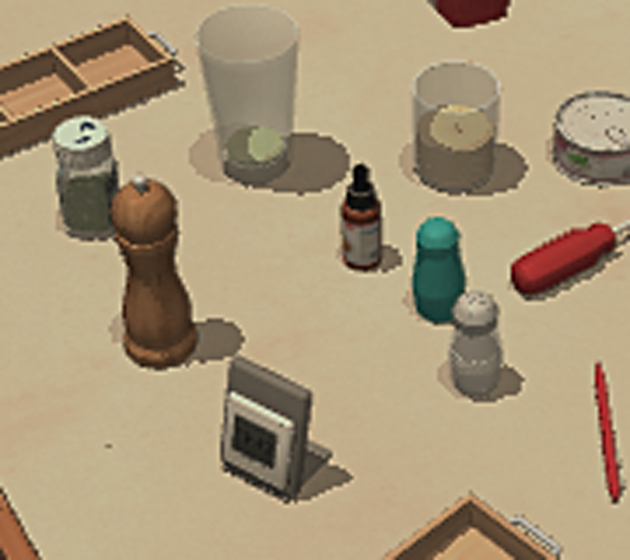

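The crop confirms it: clear salt shaker with grey dome at crop (475,345), turquoise look-alike at (437,270), white-capped jar at (86,175). Moving towards the jar.

```bash
python3 -m crank '{"steps":[[[0.7,-1,0.1],[0,0,0.4]],[[0.7,-1,0.1],[0,0,0.4]],[[0.7,-1,0.1],[0,0,0.4]],[[0.7,-1,0.1],[0,0,0.4]],[[0.7,-1,0.1],[0,0,0.4]],[[0.7,-1,0.1],[0,0,0.4]],[[0.7,-1,0.1],[0,0,0.4]],[[0.7,-1,0.1],[0,0,0.4]],[[0,0,0],[0,0,0.4]],[[0,0,0],[0,0,0.4]]]}' 87 20
cat >> h.py <<'E'
from scipy.spatial.transform import Rotation as Ro
def go(x,y,z,yang):
    s=monitor.read_state(); p=s['ee_pos']; R=Ro.from_quat(s['eef_rot']).as_matrix()
    a=np.degrees(np.arctan2(R[1,1],R[0,1])); t=(yang-a+90)%180-90
    print('t',round(s['time'],2),'p',p.round(4),'yang',a.round(1),'tilt z',R[:,2].round(3),'w',round(s['width'],4),'g',round(s['grip_force'],1),'j',s['joint_positions'].round(2))
    print(' units',((np.array([x,y,z])-p)/.025).round(2),'turn',(t/5).round(2))
E
python3 - <<'E'
from h import *
go(.458,.165,.20,95.3)
c=shot('wrist','w1.png'); P=cloud(c).reshape(-1,3)
m=(abs(P[:,0]-.48)<.16)&(abs(P[:,1]-.34)<.09)&(P[:,2]>.026)&(P[:,2]<.04); Q=P[m]; print(len(Q))
if len(Q)>50: print(cv2.minAreaRect(Q[:,:2].astype(np.float32)),np.median(Q[:,2]))
E
```

```text
time: 0.98
ee_pos: [0.2972, 0.4037, 0.2429]
eef_rot: [-0.048, 0.999, 0.0, 0.0]
ft_force: [-0.7, 0.2, -0.4]
width: 0.0868
grip_force: 0.0
t 0.98 p [0.2972 0.4037 0.2429] yang 95.5 tilt z [ 0.  0. -1.] w 0.0868 g 0.0 j [-1.07  0.05  0.04  1.75 -0.    1.34  0.64]
 units [ 6.43 -9.55 -1.71] turn -0.03
1950
((0.4697492718696594, 0.3428303301334381), (0.23326921463012695, 0.08703476190567017), 5.188055038452148) 0.03145959153111999
```

View pics/w1.png

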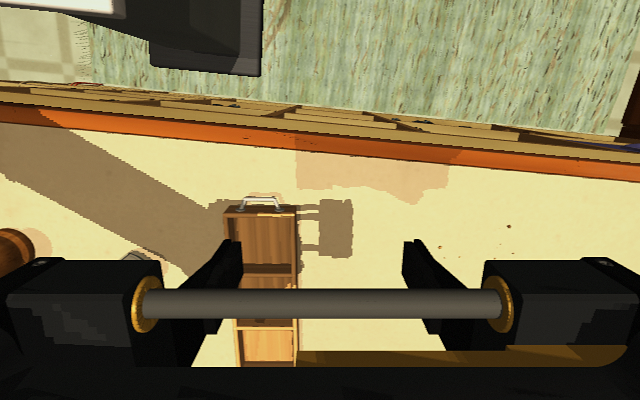

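The wrist view shows the caddy's near end (260,212) clearly: y centre line about 0.343, angle 5.2°. Going on to the jar.

```bash
python3 -m crank '{"steps":[[[0.8,-1,-0.1],[0,0,0]],[[0.8,-1,-0.1],[0,0,0]],[[0.8,-1,-0.1],[0,0,0]],[[0.8,-1,-0.1],[0,0,0]],[[0.8,-1,-0.1],[0,0,0]],[[0.6,-1,-0.2],[0,0,0]],[[0.6,-1,-0.2],[0,0,0]],[[0.6,-1,-0.2],[0,0,0]],[[0.6,-0.8,-0.3],[0,0,0]],[[0,-0.75,-0.3],[0,0,0]]]}'
python3 -m crank '{"steps":[[[0,0,0],[0,0,0]],[[0,0,0],[0,0,0]]]}'
python3 - <<'E'
from h import *
go(.458,.165,.038,95.3)
E
```

```text
time: 1.87
ee_pos: [0.4576, 0.1648, 0.1997]
eef_rot: [-0.047, 0.999, -0.0, 0.0]
ft_force: [-0.3, 0.4, -0.5]
width: 0.087
grip_force: 0.0
time: 2.03
ee_pos: [0.4555, 0.166, 0.1997]
eef_rot: [-0.048, 0.999, -0.0, -0.0]
ft_force: [0.0, 0.3, -0.3]
width: 0.087
grip_force: 0.0
t 2.03 p [0.4555 0.166  0.1997] yang 95.5 tilt z [-0.001 -0.    -1.   ] w 0.087 g 0.0 j [-0.76  0.03  0.32  1.87 -0.01  1.25  1.23]
 units [ 0.1  -0.04 -6.47] turn -0.03
```

```bash
python3 -m crank '{"steps":[[[0.1,0,-0.8],[0,0,0]],[[0,0,-0.9],[0,0,0]],[[0,0,-0.9],[0,0,0]],[[0,0,-0.9],[0,0,0]],[[0,0,-0.9],[0,0,0]],[[0,0,-0.8],[0,0,0]],[[0,0,-0.7],[0,0,0]],[[0,0,-0.57],[0,0,0]],[[0,0,0],[0,0,0]],[[0,0,0],[0,0,0]]]}'
python3 -m crank '{"steps":[[[0,0,0],[0,0,0]],[[0,0,0],[0,0,0]],[[0,0,0],[0,0,0]],[[0,0,0],[0,0,0]],[[0,0,0],[0,0,0]],[[0,0,0],[0,0,0]],[[0,0,0],[0,0,0]],[[0,0,0],[0,0,0]]]}' 0 20
python3 -m crank '{"steps":[[[0,0,0.4],[0,0,0]],[[0,0,0.8],[0,0,0]],[[0,0,0.8],[0,0,0]],[[0,0,0.8],[0,0,0]],[[0,0,0.4],[0,0,0]],[[0,0,0],[0,0,0]]]}'
python3 - <<'E'
from h import *
go(.558,.350,.118,95.2)
E
```

```text
time: 2.87
ee_pos: [0.4577, 0.1676, 0.0383]
eef_rot: [-0.049, 0.999, -0.0, -0.001]
ft_force: [0.3, 0.2, 0.8]
width: 0.0865
grip_force: 0.0
time: 3.53
ee_pos: [0.4583, 0.1666, 0.0385]
eef_rot: [-0.049, 0.999, 0.0, 0.0]
ft_force: [-0.7, -0.4, 2.9]
width: 0.0529
grip_force: 20.0
time: 4.03
ee_pos: [0.4594, 0.1671, 0.1207]
eef_rot: [-0.049, 0.999, 0.001, 0.002]
ft_force: [0.7, 0.3, -0.9]
width: 0.0531
grip_force: 20.0
t 4.03 p [0.4594 0.1671 0.1207] yang 95.6 tilt z [ 0.003  0.002 -1.   ] w 0.0531 g 20.0 j [-0.75  0.11  0.33  1.96 -0.04  1.07  1.26]
 units [ 3.94  7.31 -0.11] turn -0.07
```

```bash
python3 -m crank '{"steps":[[[0.1,0.4,0],[0,0,0]],[[0.3,0.8,0],[0,0,0]],[[0.4,1,0],[0,0,0]],[[0.5,1,0],[0,0,0]],[[0.5,1,0],[0,0,0]],[[0.6,1,0],[0,0,0]],[[0.6,1,0],[0,0,0]],[[0.6,0.7,0],[0,0,0]],[[0.35,0.4,0],[0,0,0]],[[0,0,0],[0,0,0]]]}'
python3 -m crank '{"steps":[[[0,0,-0.5],[0,0,0]],[[0,0,0],[0,0,0]],[[0,0,0],[0,0,0]]]}'
python3 - <<'E'
from h import *
go(.558,.350,.047,95.2)
c=shot('scene','s2.png'); P=cloud(c).reshape(-1,3)
from scipy.optimize import least_squares
Q=P[(np.hypot(P[:,0]-.558,P[:,1]-.35)<.05)&(P[:,2]>.05)&(P[:,2]<.155)]; 
f=least_squares(lambda q:np.hypot(Q[:,0]-q[0],Q[:,1]-q[1])-.0235,(.558,.35),loss='soft_l1',f_scale=.002); print(len(Q),f.x,Q[:,2].max())
cv2.imwrite('pics/s2c.png',cv2.resize(c['pixels'][90:230,150:350],None,fx=3.5,fy=3.5))
E
```

```text
time: 4.87
ee_pos: [0.5566, 0.3519, 0.1155]
eef_rot: [-0.05, 0.999, -0.0, -0.001]
ft_force: [-1.1, -0.6, -0.5]
width: 0.0528
grip_force: 20.0
time: 5.12
ee_pos: [0.5557, 0.3478, 0.1039]
eef_rot: [-0.048, 0.999, -0.001, -0.001]
ft_force: [0.0, -0.1, -0.3]
width: 0.0531
grip_force: 20.0
t 5.12 p [0.5557 0.3478 0.1039] yang 95.5 tilt z [-0.003 -0.002 -1.   ] w 0.0531 g 20.0 j [-0.83  0.49  0.27  1.52 -0.14  1.15  1.13]
 units [ 0.09  0.09 -2.28] turn -0.07
333 [0.55747099 0.3427185 ] 0.15396004775566308
```

View pics/s2c.png

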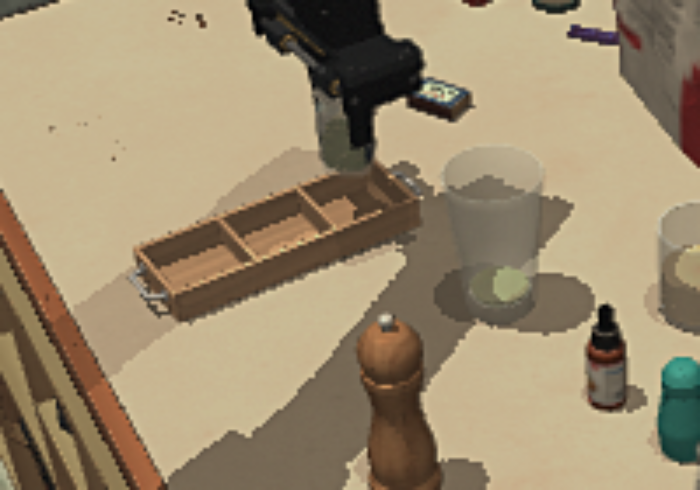

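The jar (crop 340,130) hangs over the far compartment and is upright. Lowering it and releasing.

```bash
python3 -m crank '{"steps":[[[0.1,0.05,-0.4],[0,0,0]],[[0,0,-0.5],[0,0,0]],[[0,0,-0.5],[0,0,0]],[[0,0,-0.4],[0,0,0]],[[0,0,-0.25],[0,0,0]],[[0,0,-0.15],[0,0,0]],[[0,0,-0.1],[0,0,0]],[[0,0,0],[0,0,0]],[[0,0,0],[0,0,0]]]}'
python3 -m crank '{"steps":[[[0,0,0],[0,0,0]],[[0,0,0],[0,0,0]],[[0,0,0],[0,0,0]],[[0,0,0],[0,0,0]]]}' 76
python3 -m crank '{"steps":[[[0,0,0.4],[0,0,0]],[[0,0,0.8],[0,0,0]],[[0,0,1],[0,0,0]],[[0,0,1],[0,0,0]],[[0,0,1],[0,0,0]],[[0,0,1],[0,0,0]],[[0,0,0.6],[0,0,0]],[[0,0,0.3],[0,0,0]]]}' 70
python3 - <<'E'
from h import *
go(.6365,-.161,.20,50)
E
```

```text
time: 5.92
ee_pos: [0.5597, 0.3504, 0.0487]
eef_rot: [-0.049, 0.999, 0.0, 0.0]
ft_force: [-0.5, -0.5, -0.4]
width: 0.0533
grip_force: 20.0
time: 6.25
ee_pos: [0.5596, 0.3504, 0.0487]
eef_rot: [-0.049, 0.999, 0.0, 0.0]
ft_force: [-0.1, 0.4, 0.7]
width: 0.0715
grip_force: 0.0
time: 6.92
ee_pos: [0.5604, 0.3508, 0.2046]
eef_rot: [-0.049, 0.999, 0.001, 0.002]
ft_force: [0.4, -0.0, 0.3]
width: 0.07
grip_force: 0.0
t 6.92 p [0.5604 0.3508 0.2046] yang 95.6 tilt z [ 0.004  0.003 -1.   ] w 0.07 g 0.0 j [-0.84  0.42  0.28  1.4  -0.12  1.33  1.12]
 units [  3.04 -20.47  -0.19] turn -9.11
```

```bash
python3 -m crank '{"steps":[[[0.1,-0.5,0],[0,0,-0.7]],[[0.1,-1,0],[0,0,-0.7]],[[0.1,-1,0],[0,0,-0.7]],[[0.1,-1,0],[0,0,-0.7]],[[0.1,-1,0],[0,0,-0.7]],[[0.1,-1,0],[0,0,-0.7]],[[0.1,-1,0],[0,0,-0.7]],[[0.1,-1,0],[0,0,-0.7]],[[0.1,-1,0],[0,0,-0.7]],[[0.1,-1,0],[0,0,-0.7]]]}' 70
python3 -m crank '{"steps":[[[0.2,-1,0],[0,0,-0.7]],[[0.2,-1,0],[0,0,-0.7]],[[0.2,-1,0],[0,0,-0.7]],[[0.2,-1,0],[0,0,-0.7]],[[0.2,-1,0],[0,0,-0.7]],[[0.2,-1,0],[0,0,-0.7]],[[0.2,-1,0],[0,0,-0.7]],[[0.2,-1,0],[0,0,-0.7]],[[0.2,-1,0],[0,0,-0.7]],[[0.2,-1,0],[0,0,-0.7]]]}'
python3 -m crank '{"steps":[[[0,-0.6,0],[0,0,-0.7]],[[0,-0.4,0],[0,0,-0.4]],[[0,0,0],[0,0,0]],[[0,0,0],[0,0,0]]]}'
python3 - <<'E'
from h import *
go(.637,-.161,.036,20)
E
```

```text
time: 7.75
ee_pos: [0.5846, 0.1103, 0.2009]
eef_rot: [0.257, 0.966, 0.0, 0.0]
ft_force: [0.1, 0.2, 0.0]
width: 0.07
grip_force: 0.0
time: 8.58
ee_pos: [0.6343, -0.1397, 0.2009]
eef_rot: [0.536, 0.845, -0.0, 0.0]
ft_force: [-0.2, 0.5, 0.2]
width: 0.0697
grip_force: 0.0
time: 8.92
ee_pos: [0.6343, -0.1624, 0.2007]
eef_rot: [0.573, 0.82, 0.0, -0.0]
ft_force: [0.1, 0.6, 0.6]
width: 0.0697
grip_force: 0.0
t 8.92 p [ 0.6343 -0.1624  0.2007] yang 20.1 tilt z [-0.  0. -1.] w 0.0697 g 0.0 j [-0.31  0.47  0.69  1.44 -0.3   1.34  0.74]
 units [ 0.11  0.06 -6.59] turn -0.01
```

```bash
python3 -m crank '{"steps":[[[0.1,0.05,-0.5],[0,0,0]],[[0,0,-0.9],[0,0,0]],[[0,0,-1],[0,0,0]],[[0,0,-1],[0,0,0]],[[0,0,-1],[0,0,0]],[[0,0,-1],[0,0,0]],[[0,0,-0.7],[0,0,0]],[[0,0,-0.5],[0,0,0]],[[0,0,0],[0,0,0]],[[0,0,0],[0,0,0]]]}'
python3 -m crank '{"steps":[[[0,0,0],[0,0,0]],[[0,0,0],[0,0,0]],[[0,0,0],[0,0,0]],[[0,0,0],[0,0,0]],[[0,0,0],[0,0,0]],[[0,0,0],[0,0,0]],[[0,0,0],[0,0,0]]]}' 0 20
python3 -m crank '{"steps":[[[0,0,0.4],[0,0,0]],[[0,0,0.8],[0,0,0]],[[0,0,1],[0,0,0]],[[0,0,1],[0,0,0]],[[0,0,1],[0,0,0]],[[0,0,1],[0,0,0]],[[0,0,1],[0,0,0]],[[0,0,1],[0,0,0]],[[0,0,0.8],[0,0,0]],[[0,0,0],[0,0,0]]]}'
python3 - <<'E'
from h import *
go(.397,.3355,.10,95.2)
E
```

```text
time: 9.75
ee_pos: [0.6369, -0.16, 0.0355]
eef_rot: [0.573, 0.82, -0.0, -0.0]
ft_force: [0.3, 0.3, 0.5]
width: 0.07
grip_force: 0.0
time: 10.33
ee_pos: [0.637, -0.1611, 0.0361]
eef_rot: [0.573, 0.819, 0.0, 0.0]
ft_force: [0.7, -0.4, 2.8]
width: 0.039
grip_force: 19.9
time: 11.17
ee_pos: [0.6383, -0.1618, 0.2412]
eef_rot: [0.573, 0.819, 0.001, 0.003]
ft_force: [1.3, 0.2, -1.2]
width: 0.0389
grip_force: 19.7
t 11.17 p [ 0.6383 -0.1618  0.2412] yang 20.1 tilt z [ 0.007 -0.001 -1.   ] w 0.0389 g 19.7 j [-0.31  0.45  0.7   1.37 -0.29  1.41  0.73]
 units [-9.65 19.89 -5.65] turn 15.03
```

```bash
python3 -m crank '{"steps":[[[-0.3,0.5,0],[0,0,0.7]],[[-0.5,1,0],[0,0,0.7]],[[-0.5,1,0],[0,0,0.7]],[[-0.5,1,0],[0,0,0.7]],[[-0.5,1,0],[0,0,0.7]],[[-0.5,1,0],[0,0,0.7]],[[-0.5,1,0],[0,0,0.7]],[[-0.5,1,0],[0,0,0.7]],[[-0.5,1,0],[0,0,0.7]],[[-0.5,1,0],[0,0,0.7]]]}'
python3 -m crank '{"steps":[[[-0.5,1,0],[0,0,0.7]],[[-0.5,1,0],[0,0,0.7]],[[-0.5,1,0],[0,0,0.7]],[[-0.5,1,0],[0,0,0.7]],[[-0.5,1,0],[0,0,0.7]],[[-0.5,1,0],[0,0,0.7]],[[-0.5,1,-0.2],[0,0,0.7]],[[-0.5,1,-0.4],[0,0,0.7]],[[-0.4,1,-0.6],[0,0,0.7]],[[-0.45,0.9,-0.8],[0,0,0.7]]]}'
python3 -m crank '{"steps":[[[0,0.5,-0.8],[0,0,0.7]],[[0,0,-0.8],[0,0,0.3]],[[0,0,-0.8],[0,0,0]],[[0,0,-0.6],[0,0,0]],[[0,0,0],[0,0,0]],[[0,0,0],[0,0,0]]]}'
python3 - <<'E'
from h import *
go(.397,.3355,.043,95.2)
E
```

```text
time: 12.0
ee_pos: [0.5158, 0.0775, 0.2358]
eef_rot: [0.299, 0.954, 0.0, -0.0]
ft_force: [0.9, 0.2, 0.0]
width: 0.0389
grip_force: 19.7
time: 12.83
ee_pos: [0.3953, 0.3257, 0.1863]
eef_rot: [-0.002, 1.0, 0.001, 0.001]
ft_force: [-0.2, 0.6, -1.1]
width: 0.039
grip_force: 19.7
time: 13.33
ee_pos: [0.3954, 0.336, 0.1106]
eef_rot: [-0.044, 0.999, -0.001, -0.001]
ft_force: [-0.0, -0.6, -0.7]
width: 0.0386
grip_force: 19.7
t 13.33 p [0.3954 0.336  0.1106] yang 95.1 tilt z [-0.001 -0.001 -1.   ] w 0.0386 g 19.7 j [-0.99  0.19  0.21  1.89 -0.05  1.07  0.91]
 units [ 0.06 -0.02 -2.7 ] turn 0.03
```

```bash
python3 -m crank '{"steps":[[[0.06,0,-0.4],[0,0,0]],[[0,0,-0.6],[0,0,0]],[[0,0,-0.6],[0,0,0]],[[0,0,-0.5],[0,0,0]],[[0,0,-0.3],[0,0,0]],[[0,0,-0.2],[0,0,0]],[[0,0,-0.1],[0,0,0]],[[0,0,0],[0,0,0]],[[0,0,0],[0,0,0]]]}'
python3 -m crank '{"steps":[[[0,0,0],[0,0,0]],[[0,0,0],[0,0,0]],[[0,0,0],[0,0,0]],[[0,0,0],[0,0,0]]]}' 64
python3 -m crank '{"steps":[[[0,0,0.4],[0,0,0]],[[0,0,0.8],[0,0,0]],[[0,0,1],[0,0,0]],[[0,0,1],[0,0,0]],[[0,0,1],[0,0,0]],[[0,0,1],[0,0,0]],[[0,0,1],[0,0,0]],[[0,0,1],[0,0,0]],[[0,0,1],[0,0,0]],[[0,0,0.8],[0,0,0]]]}' 80
python3 - <<'E'
from h import *
go(.4455,.004,.235,95.2)
E
```

```text
time: 14.08
ee_pos: [0.3976, 0.3369, 0.0439]
eef_rot: [-0.044, 0.999, 0.0, 0.0]
ft_force: [0.4, 0.2, -1.5]
width: 0.0391
grip_force: 19.7
time: 14.42
ee_pos: [0.3974, 0.3368, 0.0437]
eef_rot: [-0.044, 0.999, 0.0, 0.0]
ft_force: [-0.3, 0.4, -0.2]
width: 0.0573
grip_force: 0.0
time: 15.25
ee_pos: [0.3974, 0.3365, 0.2714]
eef_rot: [-0.044, 0.999, 0.001, 0.001]
ft_force: [-0.3, 1.0, -0.2]
width: 0.08
grip_force: 0.0
t 15.25 p [0.3974 0.3365 0.2714] yang 95.1 tilt z [ 0.001  0.002 -1.   ] w 0.08 g 0.0 j [-1.    0.07  0.22  1.67 -0.02  1.4   0.88]
 units [  1.93 -13.3   -1.45] turn 0.03
```

```bash
python3 -m crank '{"steps":[[[0.1,-0.5,0],[0,0,0]],[[0.1,-1,0],[0,0,0]],[[0.1,-1,0],[0,0,0]],[[0.1,-1,0],[0,0,0]],[[0.2,-1,0],[0,0,0]],[[0.2,-1,0],[0,0,0]],[[0.2,-1,0],[0,0,0]],[[0.2,-1,0],[0,0,0]],[[0.2,-1,0],[0,0,0]],[[0.2,-1,0],[0,0,0]]]}' 80
python3 -m crank '{"steps":[[[0.2,-1,-0.1],[0,0,0]],[[0.1,-1,-0.3],[0,0,0]],[[0,-1,-0.4],[0,0,0]],[[0,-0.5,-0.4],[0,0,0]],[[0,-0.2,-0.2],[0,0,0]],[[0,0,0],[0,0,0]],[[0,0,0],[0,0,0]]]}'
python3 - <<'E'
from h import *
go(.4455,.004,.122,95.2)
E
```

```text
time: 16.08
ee_pos: [0.437, 0.0973, 0.2686]
eef_rot: [-0.044, 0.999, 0.0, 0.0]
ft_force: [-0.2, -0.3, -0.5]
width: 0.0801
grip_force: 0.0
time: 16.67
ee_pos: [0.4445, 0.0072, 0.2336]
eef_rot: [-0.044, 0.999, 0.0, -0.0]
ft_force: [0.4, -0.0, 0.7]
width: 0.0802
grip_force: 0.0
t 16.67 p [0.4445 0.0072 0.2336] yang 95.1 tilt z [-0.  0. -1.] w 0.0802 g 0.0 j [-0.71 -0.12  0.55  1.92  0.07  1.33  1.48]
 units [ 0.04 -0.13 -4.46] turn 0.02
```

```bash
python3 -m crank '{"steps":[[[0.05,-0.13,-0.4],[0,0,0]],[[0,0,-0.8],[0,0,0]],[[0,0,-0.9],[0,0,0]],[[0,0,-0.9],[0,0,0]],[[0,0,-0.8],[0,0,0]],[[0,0,-0.5],[0,0,0]],[[0,0,-0.2],[0,0,0]],[[0,0,0],[0,0,0]],[[0,0,0],[0,0,0]]]}'
python3 -m crank '{"steps":[[[0,0,0],[0,0,0]],[[0,0,0],[0,0,0]],[[0,0,0],[0,0,0]],[[0,0,0],[0,0,0]],[[0,0,0],[0,0,0]],[[0,0,0],[0,0,0]],[[0,0,0],[0,0,0]],[[0,0,0],[0,0,0]]]}' 0 30
python3 -m crank '{"steps":[[[0,0,0.3],[0,0,0]],[[0,0,0.7],[0,0,0]],[[0,0,0.9],[0,0,0]],[[0,0,0.9],[0,0,0]],[[0,0,0.8],[0,0,0]],[[0,0,0.8],[0,0,0]],[[0,0,0.4],[0,0,0]],[[0,0,0],[0,0,0]]]}'
python3 - <<'E'
from h import *
go(.4775,.3428,.25,95.2)
c=shot('side','s3.png'); cv2.imwrite('pics/s3c.png',cv2.resize(c['pixels'][60:260,180:420],None,fx=3,fy=3))
E
```

```text
time: 17.42
ee_pos: [0.4463, 0.0037, 0.1212]
eef_rot: [-0.045, 0.999, -0.0, 0.0]
ft_force: [0.5, -0.9, 0.1]
width: 0.08
grip_force: 0.0
time: 18.08
ee_pos: [0.4461, 0.0032, 0.121]
eef_rot: [-0.044, 0.999, 0.0, 0.0]
ft_force: [-0.1, -0.2, 0.6]
width: 0.0471
grip_force: 30.0
time: 18.75
ee_pos: [0.4468, 0.0034, 0.2428]
eef_rot: [-0.044, 0.999, 0.001, 0.002]
ft_force: [1.0, 0.7, -3.1]
width: 0.0469
grip_force: 30.0
t 18.75 p [0.4468 0.0034 0.2428] yang 95.1 tilt z [ 0.003  0.001 -1.   ] w 0.0469 g 30.0 j [-0.71 -0.13  0.56  1.9   0.07  1.35  1.49]
 units [ 1.23 13.57  0.29] turn 0.03
```

View pics/s3c.png

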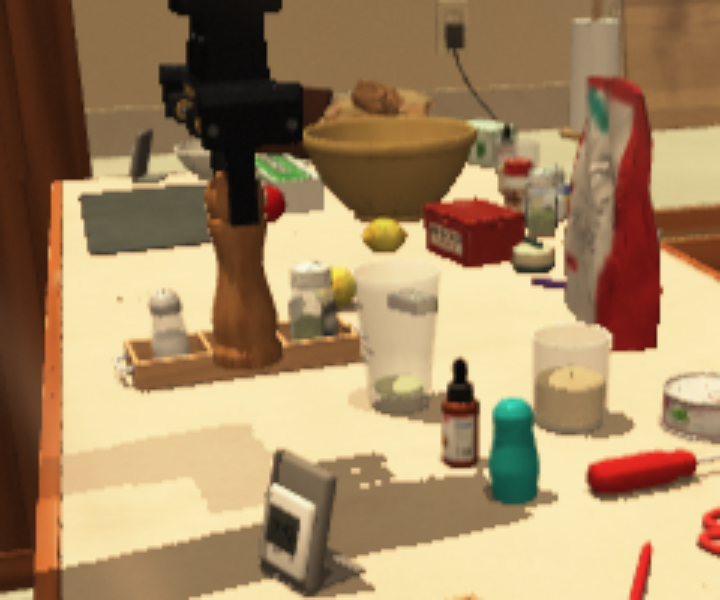

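The mill hangs upright (240,270). Salt (168,325) and jar (310,300) stand in the end compartments. Carrying the mill to the middle one.

```bash
python3 -m crank '{"steps":[[[0.1,0.5,0.2],[0,0,0]],[[0.1,0.9,0.2],[0,0,0]],[[0.1,1,0],[0,0,0]],[[0.1,1,0],[0,0,0]],[[0.1,1,0],[0,0,0]],[[0.1,1,0],[0,0,0]],[[0.1,1,0],[0,0,0]],[[0.1,1,0],[0,0,0]],[[0.1,1,0],[0,0,0]],[[0.1,1,0],[0,0,0]]]}'
python3 -m crank '{"steps":[[[0.1,1,0],[0,0,0]],[[0.1,1,0],[0,0,0]],[[0,1,0],[0,0,0]],[[0,0.7,0],[0,0,0]],[[0,0.4,0],[0,0,0]],[[0,0.1,0],[0,0,0]],[[0,0,0],[0,0,0]],[[0,0,0],[0,0,0]]]}'
python3 - <<'E'
from h import *
go(.4775,.3428,.131,95.2)
E
```

```text
time: 19.63
ee_pos: [0.4701, 0.2403, 0.2492]
eef_rot: [-0.045, 0.999, -0.001, -0.001]
ft_force: [0.0, 0.9, -2.5]
width: 0.0471
grip_force: 30.0
time: 20.3
ee_pos: [0.4762, 0.3421, 0.2505]
eef_rot: [-0.044, 0.999, -0.0, -0.0]
ft_force: [-0.5, -0.5, -1.7]
width: 0.047
grip_force: 30.0
t 20.3 p [0.4762 0.3421 0.2505] yang 95.0 tilt z [-0.    -0.001 -1.   ] w 0.047 g 30.0 j [-0.97  0.23  0.32  1.54 -0.07  1.38  1.02]
 units [ 0.05  0.03 -4.78] turn 0.04
```

```bash
python3 -m crank '{"steps":[[[0.05,0.03,-0.4],[0,0,0]],[[0,0,-0.8],[0,0,0]],[[0,0,-0.8],[0,0,0]],[[0,0,-0.8],[0,0,0]],[[0,0,-0.7],[0,0,0]],[[0,0,-0.6],[0,0,0]],[[0,0,-0.4],[0,0,0]],[[0,0,-0.28],[0,0,0]],[[0,0,-0.1],[0,0,0]],[[0,0,0],[0,0,0]]]}'
python3 -m crank '{"steps":[[[0,0,0],[0,0,0]],[[0,0,0],[0,0,0]]]}'
python3 - <<'E'
from h import *
go(.4775,.3428,.1275,95.2)
E
```

```text
time: 21.13
ee_pos: [0.4773, 0.3437, 0.1286]
eef_rot: [-0.044, 0.999, -0.0, -0.0]
ft_force: [-0.3, -0.1, -1.0]
width: 0.0472
grip_force: 30.0
time: 21.3
ee_pos: [0.4777, 0.3444, 0.1297]
eef_rot: [-0.044, 0.999, 0.001, 0.001]
ft_force: [0.1, -0.1, -1.1]
width: 0.0471
grip_force: 30.0
t 21.3 p [0.4777 0.3444 0.1297] yang 95.1 tilt z [ 0.001  0.001 -1.   ] w 0.0471 g 30.0 j [-0.96  0.32  0.31  1.69 -0.11  1.14  1.04]
 units [-0.01 -0.06 -0.09] turn 0.03
```

```bash
python3 -m crank '{"steps":[[[0,-0.04,-0.09],[0,0,0]],[[0,0,0],[0,0,0]],[[0,0,0],[0,0,0]]]}'
python3 -m crank '{"steps":[[[0,0,0],[0,0,0]],[[0,0,0],[0,0,0]],[[0,0,0],[0,0,0]],[[0,0,0],[0,0,0]]]}' 76
python3 -m crank '{"steps":[[[0,0,0.4],[0,0,0]],[[0,0,0.8],[0,0,0]],[[0,0,1],[0,0,0]],[[0,0,1],[0,0,0]],[[0,0,1],[0,0,0]],[[0,0,0.5],[0,0,0]],[[0,0,0],[0,0,0]]]}'
python3 - <<'E'
from h import *
go(.634,.0073,.20,-10)
E
```

```text
time: 21.55
ee_pos: [0.4775, 0.3432, 0.127]
eef_rot: [-0.044, 0.999, 0.0, 0.0]
ft_force: [-0.6, -0.2, 0.6]
width: 0.0469
grip_force: 30.0
time: 21.88
ee_pos: [0.4772, 0.3431, 0.1266]
eef_rot: [-0.044, 0.999, 0.0, 0.0]
ft_force: [-0.1, -0.7, -0.1]
width: 0.066
grip_force: 0.0
time: 22.47
ee_pos: [0.4784, 0.3439, 0.2477]
eef_rot: [-0.044, 0.999, 0.002, 0.002]
ft_force: [0.8, -0.7, 0.4]
width: 0.0761
grip_force: 0.0
t 22.47 p [0.4784 0.3439 0.2477] yang 95.1 tilt z [ 0.004  0.004 -1.   ] w 0.0761 g 0.0 j [-0.97  0.24  0.32  1.55 -0.08  1.37  1.02]
 units [  6.23 -13.46  -1.91] turn 14.99
```

```bash
python3 -m crank '{"steps":[[[0.2,-0.4,0],[0,0,-1]],[[0.3,-0.7,0],[0,0,-1]],[[0.3,-0.7,0],[0,0,-1]],[[0.3,-0.7,0],[0,0,-1]],[[0.3,-0.7,0],[0,0,-1]],[[0.3,-0.7,0],[0,0,-1]],[[0.3,-0.7,0],[0,0,-1]],[[0.3,-0.7,0],[0,0,-1]],[[0.3,-0.7,0],[0,0,-1]],[[0.3,-0.7,0],[0,0,-1]]]}' 60 20
python3 -m crank '{"steps":[[[0.3,-0.7,0],[0,0,-1]],[[0.3,-0.7,0],[0,0,-1]],[[0.3,-0.7,0],[0,0,-1]],[[0.3,-0.7,0],[0,0,-1]],[[0.3,-0.7,0],[0,0,-1]],[[0.3,-0.7,0],[0,0,-1]],[[0.3,-0.7,0],[0,0,-1]],[[0.3,-0.7,-0.2],[0,0,-1]],[[0.3,-0.7,-0.4],[0,0,-1]],[[0.3,-0.5,-0.5],[0,0,-1]]]}'
python3 -m crank '{"steps":[[[0.2,0,-0.4],[0,0,-1]],[[0,0,-0.2],[0,0,0]],[[0,0,0],[0,0,0]],[[0,0,0],[0,0,0]]]}'
python3 - <<'E'
from h import *
go(.634,.0073,.04,-10)
E
```

```text
time: 23.3
ee_pos: [0.5495, 0.1745, 0.243]
eef_rot: [0.384, 0.923, -0.001, -0.0]
ft_force: [0.7, 0.6, -0.0]
width: 0.0596
grip_force: 0.0
time: 24.13
ee_pos: [0.6249, 0.0035, 0.216]
eef_rot: [0.739, 0.674, -0.0, 0.0]
ft_force: [-0.2, -0.5, 0.4]
width: 0.0602
grip_force: 0.0
time: 24.47
ee_pos: [0.6293, 0.0062, 0.2012]
eef_rot: [0.764, 0.645, -0.0, -0.0]
ft_force: [0.3, -0.1, 0.9]
width: 0.0601
grip_force: 0.0
t 24.47 p [0.6293 0.0062 0.2012] yang -9.7 tilt z [-0.001 -0.    -1.   ] w 0.0601 g 0.0 j [-0.63  0.42  0.74  1.51 -0.29  1.32 -0.04]
 units [ 0.19  0.04 -6.45] turn -0.06
```

```bash
python3 -m crank '{"steps":[[[0.19,0.04,-0.5],[0,0,0]],[[0,0,-0.9],[0,0,0]],[[0,0,-1],[0,0,0]],[[0,0,-1],[0,0,0]],[[0,0,-1],[0,0,0]],[[0,0,-1],[0,0,0]],[[0,0,-0.6],[0,0,0]],[[0,0,-0.4],[0,0,0]],[[0,0,0],[0,0,0]],[[0,0,0],[0,0,0]]]}'
python3 -m crank '{"steps":[[[0,0,0],[0,0,0]],[[0,0,0],[0,0,0]],[[0,0,0],[0,0,0]],[[0,0,0],[0,0,0]],[[0,0,0],[0,0,0]],[[0,0,0],[0,0,0]],[[0,0,0],[0,0,0]]]}' 0 20
python3 -m crank '{"steps":[[[0,0,0.4],[0,0,0]],[[0,0,0.8],[0,0,0]],[[0,0,1],[0,0,0]],[[0,0,1],[0,0,0]],[[0,0,1],[0,0,0]],[[0,0,1],[0,0,0]],[[0,0,0.4],[0,0,0]],[[0,0,0],[0,0,0]]]}'
python3 - <<'E'
from h import *
go(.5244,-.341,.10,14)
c=shot('scene','s4.png'); cv2.imwrite('pics/s4c.png',cv2.resize(c['pixels'][90:290,200:400],None,fx=3,fy=3))
E
```

```text
time: 25.3
ee_pos: [0.6347, 0.0067, 0.0419]
eef_rot: [0.765, 0.644, 0.0, 0.0]
ft_force: [0.7, -0.6, 0.7]
width: 0.0597
grip_force: 0.0
time: 25.88
ee_pos: [0.6346, 0.0066, 0.0419]
eef_rot: [0.766, 0.643, 0.0, 0.0]
ft_force: [-1.9, 0.7, 3.0]
width: 0.0318
grip_force: 20.0
time: 26.55
ee_pos: [0.6357, 0.0063, 0.1845]
eef_rot: [0.766, 0.643, 0.002, 0.001]
ft_force: [0.6, -0.8, -1.8]
width: 0.0318
grip_force: 20.0
t 26.55 p [0.6357 0.0063 0.1845] yang -9.9 tilt z [ 0.004  0.001 -1.   ] w 0.0318 g 20.0 j [-0.63  0.44  0.73  1.52 -0.3   1.29 -0.03]
 units [ -4.45 -13.89  -3.38] turn 4.79
```

View pics/s4c.png

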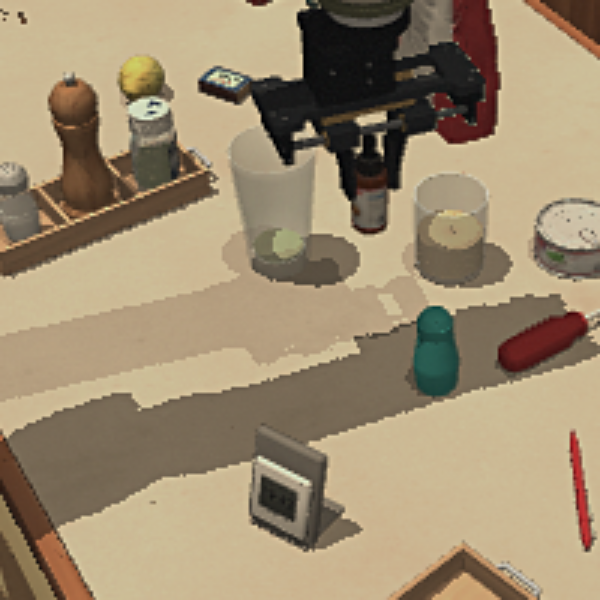

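The dropper bottle is held upright (370,195), and mill, salt and jar stand in the table caddy. Carrying it to the bedside caddy.

```bash
python3 -m crank '{"steps":[[[-0.1,-0.5,0],[0,0,0]],[[-0.3,-0.9,0],[0,0,0]],[[-0.3,-1,0],[0,0,0]],[[-0.3,-1,0],[0,0,0]],[[-0.3,-1,0],[0,0,0]],[[-0.3,-1,0],[0,0,0]],[[-0.3,-1,0],[0,0,0]],[[-0.3,-1,0],[0,0,0]],[[-0.3,-1,0],[0,0,0]],[[-0.3,-1,0],[0,0,0]]]}'
python3 -m crank '{"steps":[[[-0.3,-1,0],[0,0,0]],[[-0.3,-1,0],[0,0,0]],[[-0.3,-1,-0.2],[0,0,0]],[[-0.3,-0.9,-0.6],[0,0,0]],[[-0.3,-0.5,-0.8],[0,0,0]],[[-0.3,-0.1,-0.8],[0,0,0]],[[0,0,-0.5],[0,0,0]],[[0,0,-0.3],[0,0,0]],[[0,0,0],[0,0,0]],[[0,0,0],[0,0,0]]]}'
python3 - <<'E'
from h import *
go(.5244,-.341,.049,-10)
c=shot('scene','s5.png'); P=cloud(c).reshape(-1,3)
from scipy.optimize import least_squares
p=monitor.read_state()['ee_pos']
Q=P[(np.hypot(P[:,0]-p[0],P[:,1]-p[1])<.035)&(P[:,2]>.066)&(P[:,2]<.10)]
f=least_squares(lambda q:np.hypot(Q[:,0]-q[0],Q[:,1]-q[1])-.0165,p[:2],loss='soft_l1',f_scale=.002); print(len(Q),f.x)
E
```

```text
time: 27.43
ee_pos: [0.5625, -0.2303, 0.1798]
eef_rot: [0.766, 0.643, -0.001, -0.001]
ft_force: [0.2, 0.0, -0.8]
width: 0.0319
grip_force: 20.0
time: 28.27
ee_pos: [0.52, -0.3403, 0.1015]
eef_rot: [0.765, 0.644, -0.0, -0.0]
ft_force: [-0.3, -0.4, -0.3]
width: 0.0317
grip_force: 20.0
t 28.27 p [ 0.52   -0.3403  0.1015] yang -9.9 tilt z [-0.  0. -1.] w 0.0317 g 20.0 j [-0.09  0.52  0.78  1.65 -0.39  1.14  0.63]
 units [ 0.18 -0.03 -2.1 ] turn -0.03
132 [ 0.51978467 -0.33999591]
```

```bash
python3 -m crank '{"steps":[[[0.18,0,-0.4],[0,0,0]],[[0,0,-0.6],[0,0,0]],[[0,0,-0.5],[0,0,0]],[[0,0,-0.3],[0,0,0]],[[0,0,-0.2],[0,0,0]],[[0,0,-0.15],[0,0,0]],[[0,0,0],[0,0,0]],[[0,0,0],[0,0,0]]]}'
python3 -m crank '{"steps":[[[0,0,0],[0,0,0]],[[0,0,0],[0,0,0]],[[0,0,0],[0,0,0]],[[0,0,0],[0,0,0]]]}' 56
python3 -m crank '{"steps":[[[0,0,0.4],[0,0,0]],[[0,0,0.8],[0,0,0]],[[0,0,1],[0,0,0]],[[0,0,1],[0,0,0]],[[0,0,1],[0,0,0]],[[0,0,1],[0,0,0]],[[0,0,0.5],[0,0,0]],[[0,0,0],[0,0,0]]]}'
python3 - <<'E'
from h import *
go(.4575,-.166,.19,-63.5)
c=shot('scene','s6.png'); cv2.imwrite('pics/s6c.png',cv2.resize(c['pixels'][190:370,220:440],None,fx=3,fy=3))
P=cloud(c)
for v in (238,250): # clock top edge rows: points
    pass
d=P.reshape(-1,3); m=(abs(d[:,0]-.46)<.06)&(abs(d[:,1]+.165)<.06)&(d[:,2]>.045)&(d[:,2]<.1); Q=d[m]
u=np.array([-.446,.895]); e=Q[:,:2]@u; print('clock along y mid',np.percentile(e,[2,98]).mean(),np.ptp(np.percentile(e,[2,98])),'grip target',np.array([.4575,-.166])@u)
E
```

```text
time: 28.98
ee_pos: [0.5241, -0.3413, 0.0482]
eef_rot: [0.766, 0.643, 0.0, 0.0]
ft_force: [0.4, 0.7, -1.0]
width: 0.0318
grip_force: 20.0
time: 29.32
ee_pos: [0.524, -0.3409, 0.0479]
eef_rot: [0.766, 0.643, 0.0, 0.0]
ft_force: [0.1, 0.3, 0.0]
width: 0.0504
grip_force: 0.0
time: 29.98
ee_pos: [0.525, -0.342, 0.1938]
eef_rot: [0.766, 0.643, 0.001, 0.002]
ft_force: [-0.1, -0.0, -0.4]
width: 0.0558
grip_force: 0.0
t 29.98 p [ 0.525  -0.342   0.1938] yang -9.9 tilt z [ 0.005 -0.002 -1.   ] w 0.0558 g 0.0 j [-0.12  0.44  0.83  1.54 -0.33  1.31  0.58]
 units [-2.7   7.04 -0.15] turn -10.71
clock along y mid -0.3520529122239109 0.06659877287126653 grip target -0.352615
```

View pics/s6c.png

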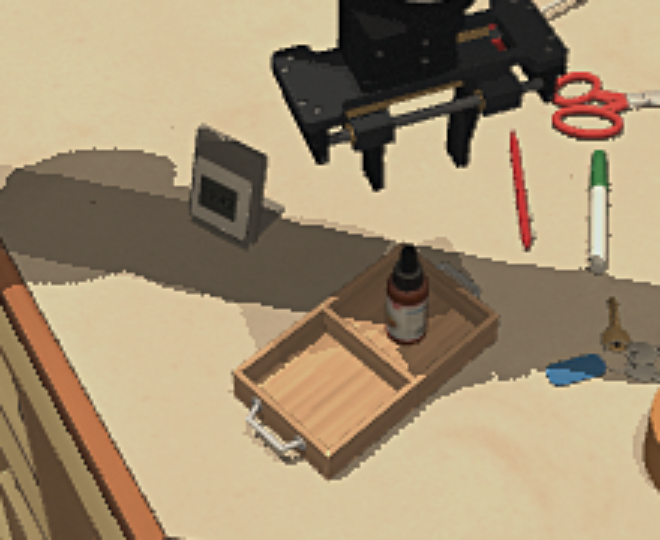

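The dropper bottle stands in the far compartment (407,300). Next is the clock (228,185).

```bash
python3 -m crank '{"steps":[[[-0.1,0.4,0],[0,0,-1]],[[-0.3,0.8,0],[0,0,-1]],[[-0.3,0.8,0],[0,0,-1]],[[-0.3,0.8,0],[0,0,-1]],[[-0.3,0.8,0],[0,0,-1]],[[-0.3,0.8,0],[0,0,-1]],[[-0.3,0.8,0],[0,0,-1]],[[-0.3,0.7,0],[0,0,-1]],[[-0.3,0.6,0],[0,0,-1]],[[-0.2,0.54,0],[0,0,-1]]]}' 87 20
python3 -m crank '{"steps":[[[0,0,0],[0,0,-0.7]],[[0,0,0],[0,0,0]],[[0,0,0],[0,0,0]]]}'
python3 - <<'E'
from h import *
go(.4575,-.166,.038,-63.5)
E
```

```text
time: 30.87
ee_pos: [0.4552, -0.1635, 0.189]
eef_rot: [0.966, 0.258, -0.001, -0.0]
ft_force: [0.9, 0.4, 0.0]
width: 0.0869
grip_force: 0.0
time: 31.12
ee_pos: [0.4561, -0.1647, 0.1897]
eef_rot: [0.973, 0.231, -0.0, -0.0]
ft_force: [0.7, 0.3, -0.4]
width: 0.087
grip_force: 0.0
t 31.12 p [ 0.4561 -0.1647  0.1897] yang -63.3 tilt z [-0.001  0.    -1.   ] w 0.087 g 0.0 j [-0.72  0.02  1.    1.91 -0.02  1.23 -0.82]
 units [ 0.06 -0.05 -6.07] turn -0.04
```

```bash
python3 -m crank '{"steps":[[[0.06,-0.05,-0.5],[0,0,0]],[[0,0,-0.9],[0,0,0]],[[0,0,-0.9],[0,0,0]],[[0,0,-0.9],[0,0,0]],[[0,0,-0.9],[0,0,0]],[[0,0,-0.9],[0,0,0]],[[0,0,-0.6],[0,0,0]],[[0,0,-0.45],[0,0,0]],[[0,0,0],[0,0,0]],[[0,0,0],[0,0,0]]]}'
python3 -m crank '{"steps":[[[0,0,0],[0,0,0]],[[0,0,0],[0,0,0]],[[0,0,0],[0,0,0]],[[0,0,0],[0,0,0]],[[0,0,0],[0,0,0]],[[0,0,0],[0,0,0]],[[0,0,0],[0,0,0]]]}' 0 35
python3 -m crank '{"steps":[[[0,0,0.3],[0,0,0]],[[0,0,0.6],[0,0,0]],[[0,0,0.8],[0,0,0]],[[0,0,0.8],[0,0,0]],[[0,0,0.5],[0,0,0]],[[0,0,0],[0,0,0]],[[0,0,0],[0,0,0]]]}'
python3 - <<'E'
from h import *
go(.428,-.365,.12,-75.9)
c=shot('scene','s7.png'); cv2.imwrite('pics/s7c.png',cv2.resize(c['pixels'][160:300,220:380],None,fx=4,fy=4))
E
```

```text
time: 31.95
ee_pos: [0.4576, -0.1669, 0.0389]
eef_rot: [0.973, 0.23, -0.001, 0.0]
ft_force: [-0.2, -1.0, -0.0]
width: 0.0873
grip_force: 0.0
time: 32.53
ee_pos: [0.4583, -0.1658, 0.0397]
eef_rot: [0.973, 0.23, 0.0, -0.0]
ft_force: [-3.0, 2.8, 7.6]
width: 0.0698
grip_force: 35.0
time: 33.12
ee_pos: [0.4584, -0.166, 0.1144]
eef_rot: [0.973, 0.23, 0.001, -0.0]
ft_force: [0.6, -0.3, -1.9]
width: 0.0698
grip_force: 35.0
t 33.12 p [ 0.4584 -0.166   0.1144] yang -63.4 tilt z [ 0.002  0.001 -1.   ] w 0.0698 g 35.0 j [-0.67  0.17  1.02  1.99 -0.17  1.06 -0.69]
 units [-1.22 -7.96  0.22] turn -2.5
```

View pics/s7c.png

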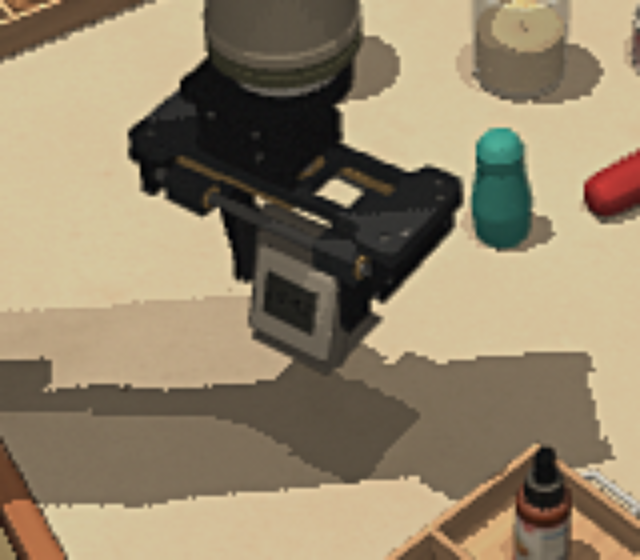

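```bash
python3 -m crank '{"steps":[[[-0.1,-0.4,0],[0,0,-0.3]],[[-0.1,-0.8,0],[0,0,-0.3]],[[-0.1,-0.9,0],[0,0,-0.3]],[[-0.1,-1,0],[0,0,-0.3]],[[-0.1,-1,0],[0,0,-0.3]],[[-0.1,-1,0],[0,0,-0.3]],[[-0.2,-1,0],[0,0,-0.3]],[[-0.2,-0.9,0],[0,0,-0.3]],[[-0.2,-0.6,0],[0,0,-0.1]],[[0,-0.35,0],[0,0,0]]]}'
python3 -m crank '{"steps":[[[0,0,0],[0,0,0]],[[0,0,0],[0,0,0]],[[0,0,0],[0,0,0]]]}'
python3 - <<'E'
from h import *
go(.428,-.365,.0465,-75.9)
E
```

```text
time: 34.0
ee_pos: [0.425, -0.3681, 0.113]
eef_rot: [0.993, 0.12, -0.001, 0.0]
ft_force: [0.3, 0.4, -1.8]
width: 0.0696
grip_force: 35.0
time: 34.25
ee_pos: [0.4277, -0.3644, 0.1134]
eef_rot: [0.992, 0.122, -0.0, -0.0]
ft_force: [-0.5, -0.1, -0.9]
width: 0.0697
grip_force: 35.0
t 34.25 p [ 0.4277 -0.3644  0.1134] yang -75.9 tilt z [-0.001  0.001 -1.   ] w 0.0697 g 35.0 j [-0.19  0.43  1.01  1.8  -0.4   1.13 -0.37]
 units [ 0.01 -0.03 -2.68] turn 0.01
```

```bash
python3 -m crank '{"steps":[[[0,0,-0.4],[0,0,0]],[[0,0,-0.6],[0,0,0]],[[0,0,-0.6],[0,0,0]],[[0,0,-0.4],[0,0,0]],[[0,0,-0.3],[0,0,0]],[[0,0,-0.2],[0,0,0]],[[0,0,-0.15],[0,0,0]],[[0,0,0],[0,0,0]],[[0,0,0],[0,0,0]],[[0,0,0],[0,0,0]]]}'
python3 -m crank '{"steps":[[[0,0,0],[0,0,0]],[[0,0,0],[0,0,0]],[[0,0,0],[0,0,0]],[[0,0,0],[0,0,0]]]}' 86
python3 -m crank '{"steps":[[[0,0,0.3],[0,0,0]],[[0,0,0.6],[0,0,0]],[[0,0,1],[0,0,0]],[[0,0,1],[0,0,0]],[[0,0,1],[0,0,0]],[[0,0,1],[0,0,0]],[[0,0,1],[0,0,0]],[[0,0,0],[0,0,0]],[[0,0,0],[0,0,0]],[[0,0,0],[0,0,0]]]}'
python3 - <<'E'
from h import *
c=shot('scene','s8.png'); cv2.imwrite('pics/s8c.png',cv2.resize(c['pixels'][110:370,180:440],None,fx=2.3,fy=2.3))
shot('side','s9.png'); go(.4,-.3,.2,0)
P=cloud(c).reshape(-1,3)
from scipy.optimize import least_squares
for k,(x,y,z0,z1,R) in dict(jar=(.56,.35,.04,.1,.0235),salt=(.397,.336,.082,.09,.017),mill=(.478,.343,.135,.16,.0245),drop=(.524,-.341,.035,.06,.0165),tumb=(.6145,.1645,.12,.142,.042),cand=(.7635,.07,.02,.085,.038)).items():
    n=np.hypot(P[:,0]-x,P[:,1]-y)<R+.02; Q=P[n&(P[:,2]>z0)&(P[:,2]<z1)]
    f=least_squares(lambda c:np.hypot(Q[:,0]-c[0],Q[:,1]-c[1])-R,(x,y),loss='soft_l1',f_scale=.002); print(k,f.x.round(4),'top',P[n,2].max().round(3))
m=(abs(P[:,0]-.44)<.05)&(abs(P[:,1]+.363)<.05)&(P[:,2]<.15); print('clock top',P[m,2].max())
Q=P[m&(P[:,2]>.045)&(P[:,2]<.1)]; nn=np.linalg.svd(Q-Q.mean(0))[2][2]; print(nn)
E
```

```text
time: 35.08
ee_pos: [0.4282, -0.3652, 0.0483]
eef_rot: [0.992, 0.122, 0.0, 0.0]
ft_force: [0.1, 0.2, -1.7]
width: 0.0697
grip_force: 35.0
time: 35.42
ee_pos: [0.4281, -0.365, 0.0481]
eef_rot: [0.992, 0.122, 0.0, 0.0]
ft_force: [-0.4, -0.1, 0.8]
width: 0.0839
grip_force: 0.0
time: 36.25
ee_pos: [0.4279, -0.3647, 0.1951]
eef_rot: [0.992, 0.123, 0.0, -0.0]
ft_force: [0.6, 0.4, -0.3]
width: 0.086
grip_force: 0.0
t 36.35 p [ 0.4275 -0.3645  0.1945] yang -75.9 tilt z [-0.001  0.001 -1.   ] w 0.0861 g 0.0 j [-0.26  0.34  1.08  1.71 -0.31  1.28 -0.43]
 units [-1.1   2.58  0.22] turn 15.19
jar [0.5601 0.3489] top 0.111
salt [0.3974 0.3363] top 0.099
mill [0.4786 0.3435] top 0.177
drop [ 0.5238 -0.3409] top 0.109
tumb [0.6155 0.1622] top 0.123
cand [0.7617 0.0702] top 0.094
clock top 0.10325865970714077
[-0.87232629 -0.26628809  0.41004572]
```

View pics/s8c.png

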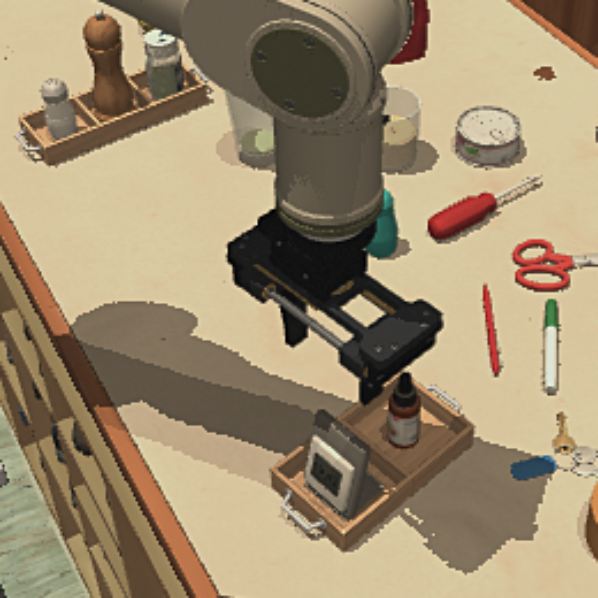

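View pics/s9.png

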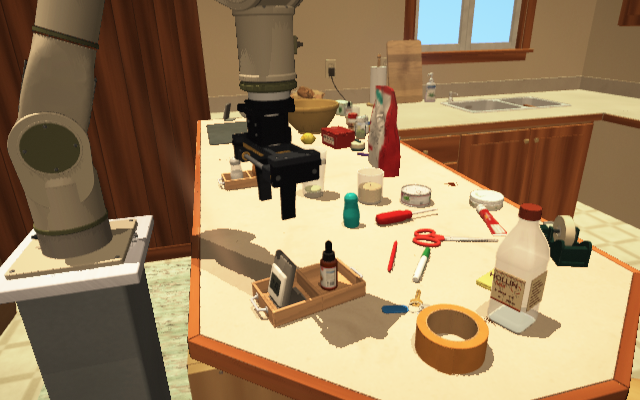

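All five things stand upright in their compartments: scene crop salt (57,105), mill (105,65), jar (163,65), dropper (403,415), clock (335,465). The tumbler and candle have not moved, and the gripper is clear. Handing in.

```bash
python3 -c "
from bench import ticket; print(ticket.close_job())"
```

```text
the job is handed in; nothing more can be done
None
```

Both kits are made up and handed in at about 36 s: salt shaker, pepper mill and spice jar are in the three-part caddy, and dropper bottle and travel clock are in the two-part one. In the last check all five were upright and the tumbler and candle had not moved beyond measuring error; the hand-in call did not return a verdict.

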